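# Index the vial carousel onto its drive and fit the retaining knob

### The job

The vial carousel lies loose on the spindle of the sample changer and still rides on top of its drive, not in it. Push it round by one of its blue rim tabs (clockwise is the short way; push slowly on the tab's side, do not grip the carousel), until about where its rim notch faces the orange mark it drops home onto the drive; feel for that and stop there, never forcing it. Then put the black retaining knob on the spindle, fully down on the carousel, let go, and leave the mug, beaker and tumbler alone.

Things in the scene. Friction and masses are not known exactly. Their poses are not given: they have to be found in the camera images.
- changer: Sample changer: fixed dark grey instrument, 215 x 180 mm, flat top 36 mm above the worktop. Origin on the worktop under the spindle's axis; its front (keypad, display, orange mark) is at its -x side, z up. An upright steel spindle stands on it.
- spindle_tip (a point): Top centre of the changer's steel spindle (16 mm diameter, the top 6 mm tapering to 9 mm), 80.5 mm above the worktop.
- mark (a point): Tip of the orange triangle on the front of the changer's top, 84 mm from the spindle axis, 36 mm above the worktop.
- drive (a point): Foot of the spindle on the changer's top. The geared drive under the carousel, out of sight, has three sockets. It stands still at an angle up to 12 degrees either side of the one where the notch faces the mark; the exact angle is not known and must be found by feel. More than 12 N on the carousel would strip its gears.
- carousel: Round white vial carousel, loose on the spindle (0.6 mm play), 0.35 to 0.6 kg. Origin on its axis at the lower end of three 6 mm long pegs under it; z up; its notch is at its -x side. At the start it rides on its pegs, origin 41.5 mm above the worktop, turned 0.45 to 1.1 rad counterclockwise (from above) from the mark. It must not be tipped or lifted.
- boss_top (a point): Top centre of the carousel's 34 mm wide boss, 26 mm above its origin. The disc is 156 mm wide, from 6 to 20 mm above the origin; vials in a ring of 64 mm radius reach 36 mm above it. Once the pegs meet the sockets (1.5 mm play each way) the carousel drops 5.5 mm by its own weight: origin 36 mm and boss top 62 mm above the worktop.
- notch (a point): Notch in the carousel's rim, 12 mm wide and 11 mm deep, open outwards; this point is its middle, 72.5 mm from the axis, at the disc's underside.
- tab0 (a point): Centre of a blue rim tab, across from the notch, 88 mm from the axis, 18 mm above the carousel's origin. The tab is 12 mm wide along the rim, 24 mm tall, and stands out from 78 to 96 mm from the axis. Pushing its flat side turns the carousel with about 1 to 2 N; after the drop it meets a hard stop, so push slowly (10 mm/s or less) near the mark and stop when the force rises.
- tab1 (a point): Centre of a second, equal rim tab, 120 degrees counterclockwise of tab0 seen from above.
- tab2 (a point): Centre of a third, equal rim tab, 240 degrees counterclockwise of tab0 seen from above.
- knob: Black retaining knob, loose, 0.05 kg, 36 mm tall, on the worktop with its bore down. Origin at the centre of its underside, z up. Head 34 mm wide from 18 mm up to its top (grip here), sleeve below 28 mm wide. Blind bore 18.4 mm wide, 21 mm deep; it goes over the spindle until the underside lies on the carousel's boss, 62 mm above the worktop if the carousel is home.
- mug: White mug with red berries, 95 mm tall, 79 mm wide, origin under it; to be left alone.
- beaker: Clear glass beaker, 68 mm tall, 53 mm wide, origin under its centre; to be left alone.
- tumbler: Grey-brown lidded tumbler, 133 mm tall, 72 mm wide, origin under its centre; to be left alone.
There are look-alikes about, which are no part of the job. There is more than one size of the knob; the one meant has the size given above.

How it is judged:
By the outcome, as a careful person would: the job done as asked, in the order asked, and still so for the second after the job is handed in, with the robot touching nothing.
It also fails if it takes over 72 s, if anything falls off the work surface, if the arm or the gripper's body presses on something with over 40 N, if the wrist force passes 120 N, or if a joint passes its speed limit or range.

### The arm

A 6-joint arm with a two-finger parallel gripper is mounted at the origin on a cart in front of the work surface, level with it; the furniture and walls round the work are solid. World frame = base frame: x ahead of the robot, y to its left, z up, the work surface at z = 0. Lengths are in m, angles in rad, forces in N, time in s.
With the tool pointing down it reaches from about 0.225 to 0.875 m from the base axis. Payload 3.4 kg.
Tool frame: the origin (TCP) lies at the very end of the fingers, on their centre line; the grasp point (between the pads) lies behind it (manip.grasp_offset is the z of the grasp point in the tool frame, in m); z points along the fingers, y is the line along which they close (so a half turn about z gives the same grasp; the last joint's range is limited). The gripper opens to 85 mm and grips with 20 to 120 N. Pads are 22 mm wide; open, the fingers measure 114 mm over their backs; the gripper's body (76 mm by 85 mm) begins 54 mm behind the grasp point. The pads swing forward as they close: fully open they stand 13 mm farther back than shut.
Start: joints at [0.996, 0.276, 1.505, -0, 1.361, -0.121], TCP at [0.252, 0.517, 0.231] pointing down, gripper open.
Joint ranges: [-2.89, 2.89], [-0.75, 2.08], [0.22, 2.7], [-1.18, 4.32], [0.11, 2.71], [-2.7, 2.7]. Speed limits (rad/s): [2.57, 2.57, 3.14, 3.14, 3.14, 3.14].

### API

Orientations are given as a unit quaternion [w, x, y, z].
In Python, from rig import manip gives the robot as it stands.
- The arm moves only by the shell command python3 -m pendant 'ROWS' [FORCE]. ROWS is JSON, a list of rows, each an object of numbers: "dx", "dy", "dz": the shift along the tool's x, y, z in m; "rx", "ry", "rz": the turn, a rotation vector about the tool's x, y, z in degrees; "hand": the finger opening in m, from 0 to 0.0854. In form: [{"dx": .., "dy": .., "dz": .., "rx": .., "ry": .., "rz": .., "hand": ..}, ...]. A call has 1 to 12 rows; each row shifts and turns the commanded pose from where the row before left it, along the tool's axes as they then stand; what a row does not reach is not made up. A row lasts 1/12 s, in which the tool goes at most 41.7 mm and 7.16 degrees, less where a joint would pass 70% of its speed; a pose out of reach is approached as far as the arm can. A call is refused whole if a number of a shift passes 0.0417 or a number of a turn 7.16, either way. A call with a gripper value outside its range is refused whole. The fingers move at their own pace and stop on an object; FORCE is the grip in N (left out, the last holds). Time passes only in rows, so rows that do not move let the fingers close. It gives the time, the measured TCP pose, the force, the opening and the grip force at its end, in the units of the state.
- manip.get_state(): the state, without advancing time (a new reading comes with each control period).
- manip.get_image(name): name is "side" or "top" or "wrist"; returns a dict with "frame" (420x560x3 uint8, red, green, blue), "fx", "fy", "cx", "cy" (pixels), "position" and "attitude" of the camera in the world; the wrist camera has in their place "mount" (4x4, takes a point from camera to tool coordinates, whose origin is the TCP and whose axes are the flange's). Camera axes: x right, y up, looking along -z (the intrinsics and any distortion apply to the point x, -y, -z); pixel columns grow to the right and rows downward; lengths in m; the calibration is good to about 2 mm. A picture is of the moment at which its call begins: read the wrist's pose just before it. There is no depth.
- manip.sign_off(): hands the job in; it is judged then, once.
The state is a dict: "clock": time; "qpos": joint angles; "qd": joint speeds; "effort": joint torques, N m; "position": TCP position; "ee_rot": TCP orientation; "contact_force": force on the tool from outside, world axes, zero at the start; "moment": the same for the moment, N m; "width": finger opening in m; "gripper_force": force on a finger pad.
Only numpy, scipy, OpenCV 4.12 (cv2) and the standard library are available. Lean on these libraries where they do the work, as an engineer would, in place of code of your own. Each camera call takes 0.05 s, during which the arm holds its last target. There are 200 camera calls.

## Working session

There is one attempt and no reset: what is moved stays moved. The work goes in short steps, Python scripts to look and compute and a shell command to move; the robot and the scene stay as the last step left them, time stands still between calls to the robot, and variables do not carry over. Pictures are saved under pics/ and viewed, at most 10 in all, crops included, and the job is handed in when it is done.

```bash
ls; mkdir -p pics; python3 - <<'E'
from rig import manip
import cv2
print(manip.get_state(), manip.grasp_offset)
for n in("top","side"):
    d=manip.get_image(n); cv2.imwrite(f"pics/{n}0.png",d["frame"][:,:,::-1]); print({k:v for k,v in d.items() if k!="frame"})
E
```

```text
pics
{'clock': 0.0, 'qpos': array([ 9.96018525e-01,  2.76576839e-01,  1.50616938e+00, -1.40107882e-06,
        1.36072037e+00, -1.20980439e-01]), 'qd': array([ 1.91041931e-04, -7.93397660e-04, -1.72797189e-05,  1.16961413e-03,
        5.92487334e-04,  1.03373564e-03]), 'effort': array([-2.78164125e-04, -4.16783667e+01, -2.45805573e+01, -6.25831444e-05,
        1.10862535e-02,  6.40235513e-06]), 'position': array([0.25176003, 0.51633564, 0.23043564]), 'ee_rot': array([-3.18772883e-04,  2.24956541e-01,  9.74368348e-01, -8.81075165e-04]), 'contact_force': array([-1.37971332,  0.3239825 , -0.12072974]), 'moment': array([-0.05275603,  0.02612196,  0.00445102]), 'gripper_force': 0.0, 'width': 0.08538822740084631} -0.0187
{'fx': 434.82085664134587, 'fy': 434.82085664134587, 'cx': 274.215830850697, 'cy': 212.34075743128966, 'position': array([ 0.38082798, -0.07511813,  1.0825594 ]), 'attitude': array([ 0.71025398,  0.04748953, -0.05637829, -0.70007537])}
{'fx': 523.3732226211534, 'fy': 523.3732226211534, 'cx': 280.14848446356257, 'cy': 207.9478386478066, 'position': array([0.72210893, 0.48071693, 0.93288591]), 'attitude': array([0.17382174, 0.04961044, 0.2975523 , 0.93743663])}
```

View pics/top0.png

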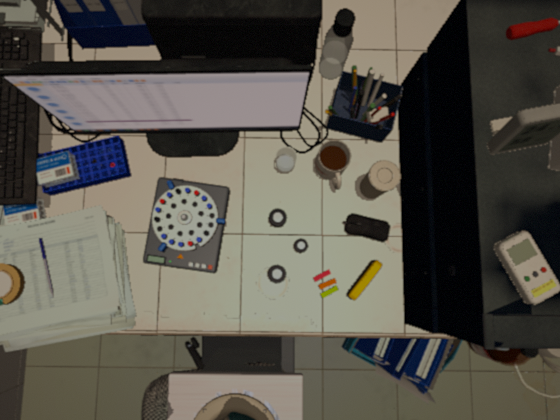

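View pics/side0.png

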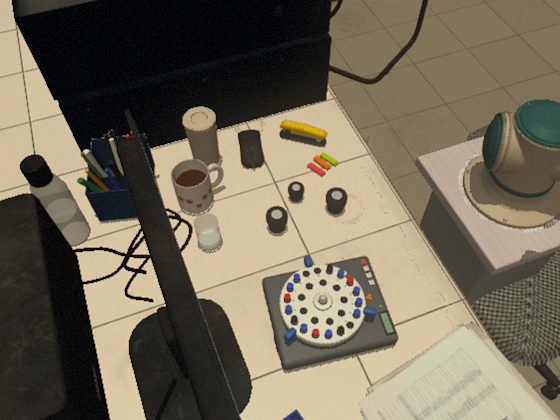

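The top view shows the changer around (187,222), with three knob-like parts at (277,217), (300,245) and (277,273). The mug, beaker and tumbler are to the right, and the monitor stands behind. The side view shows the knobs at (277,219), (296,191) and (336,200), and the carousel tabs at (308,261), (290,336) and (370,313). Next I'll zoom in.

```bash
cat > h.py <<'E'
import numpy as np, cv2
from scipy.spatial.transform import Rotation as R
def pose(d):
    q=d["attitude"]; return R.from_quat([q[1],q[2],q[3],q[0]]).as_matrix(), d["position"]
def ray(d,u,v,P=None):
    M,p=P or pose(d); r=M@np.array([(u-d["cx"])/d["fx"],-(v-d["cy"])/d["fy"],-1.]); return p,r
def plane(d,u,v,z,P=None):
    p,r=ray(d,u,v,P); return p+r*(z-p[2])/r[2]
def proj(d,X,P=None):
    M,p=P or pose(d); c=M.T@(np.asarray(X)-p); return np.array([d["cx"]-d["fx"]*c[0]/c[2], d["cy"]+d["fy"]*c[1]/c[2]])
def wpose(d,s):
    q=s["ee_rot"]; M=R.from_quat([q[1],q[2],q[3],q[0]]).as_matrix(); m=d["mount"]
    return M@m[:3,:3], M@m[:3,3]+s["position"]
E
python3 - <<'E'
import cv2,numpy as np
t=cv2.imread("pics/top0.png");s=cv2.imread("pics/side0.png")
z=lambda i,x,y,w,h,k:cv2.resize(i[y:y+h,x:x+w],None,fx=k,fy=k,interpolation=cv2.INTER_CUBIC)
a=z(t,137,170,100,110,4);b=z(s,255,240,150,137,2.9)
a=z(t,137,170,100,110,3.6)
c=z(t,260,200,60,90,2.2);d=z(s,255,175,110,55,2.2)
A=np.zeros((600,800,3),np.uint8)
def put(i,x,y):A[y:y+i.shape[0],x:x+i.shape[1]]=i
put(a,0,0);put(b[:,:430],365,0);put(c,0,400);put(d,200,400)
cv2.imwrite("pics/z1.png",A)
E
```

```text
(no output)
```

View pics/z1.png

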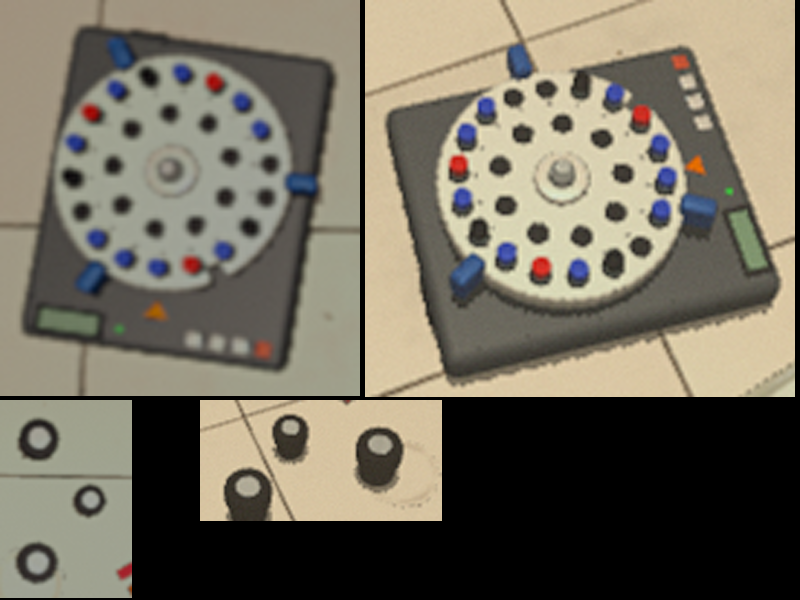

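The two larger knobs at top (277,217) and (277,273) look alike, and the third at (300,245) is smaller. The notch is at top px ≈(197,246) and the tabs at ≈(221,221), (171,185) and (163,247). Now I'll measure by masks.

```bash
cat > m.py <<'E'
from rig import manip
from h import *
D={n:manip.get_image(n) for n in("top","side")}
def blobs(d,m,x0,y0,x1,y1,amin):
    k=np.zeros_like(m);k[y0:y1,x0:x1]=m[y0:y1,x0:x1]
    n,l,s,c=cv2.connectedComponentsWithStats(k)
    return [(s[i],c[i],l==i) for i in range(1,n) if s[i][4]>=amin]
hsv={n:cv2.cvtColor(d["frame"],cv2.COLOR_RGB2HSV) for n,d in D.items()}
rg={"top":(130,165,245,285),"side":(255,245,405,380)}
for n in D:
    h=hsv[n]; d=D[n]
    print(n,"blue")
    for s,c,_ in blobs(d,cv2.inRange(h,(100,110,40),(125,255,255)),*rg[n],12): print(s,c.round(1),plane(d,*c,.0655)[:2].round(4))
    print("orange")
    for s,c,m in blobs(d,cv2.inRange(h,(5,150,120),(18,255,255)),*rg[n],4): print(s,c.round(1),plane(d,*c,.036)[:2].round(4))
    print("dark")
    kr=(260,200,320,290) if n=="top" else (260,175,360,240)
    for s,c,m in blobs(d,cv2.inRange(h,(0,0,0),(179,255,95)),*kr,20):
        cn=max(cv2.findContours(m.astype(np.uint8),0,1)[0],key=len); print(s,c.round(1),cv2.minEnclosingCircle(cn),plane(d,*c,.036)[:2].round(4))
E
python3 m.py
```

```text
top blue
[167 180   7   9  43] [170.  184.1] [0.5956 0.162 ]
[186 188   4   5  15] [187.3 190.1] [0.5819 0.1204]
[167 193   5   4  13] [169.1 194.4] [0.5707 0.163 ]
[202 196   4   5  14] [203.6 197.8] [0.5638 0.0809]
[207 204   4   4  12] [208.8 205.6] [0.5453 0.0681]
[156 208   4   4  13] [157.4 209.4] [0.5343 0.1887]
[217 218   8   6  41] [220.5 220.8] [0.5095 0.0393]
[162 234   4   4  14] [163.5 235.7] [0.4723 0.1712]
[197 238   4   4  14] [198.5 239.3] [0.4651 0.0892]
[169 240   5   4  15] [171.1 241.5] [0.4591 0.1527]
[158 243   8   8  46] [161.9 246.7] [0.4466 0.1736]
[179 242   4   4  13] [180.5 243.8] [0.4539 0.1308]
orange
[178 254   5   5  16] [180.1 256.4] [0.426  0.1364]
[208 265   4   4  12] [209.5 266.5] [0.403  0.0653]
dark
[268 209  19  18 178] [276.9 218.1] ((276.7795104980469, 217.70497131347656), 9.30709171295166) [ 0.5219 -0.0939]
[294 239  14  14 102] [300.  245.6] ((300.19232177734375, 245.40383911132812), 6.992396831512451) [ 0.456  -0.1504]
[268 265  18  18 171] [276.3 273.5] ((276.29998779296875, 273.5), 9.052184104919434) [ 0.3885 -0.0941]
side blue
[305 256
[... 315 characters left out ...]
5   7  29] [288.  307.8] [0.5782 0.1163]
[364 307  12   8  61] [369.5 310.4] [0.4449 0.173 ]
[354 309   6   7  29] [356.5 311.9] [0.4676 0.1674]
[301 324   6   7  35] [303.4 326.8] [0.5661 0.1593]
[285 328  11  11  66] [289.9 332.8] [0.5922 0.1611]
[326 330   6   6  31] [328.4 332.5] [0.5296 0.1846]
orange
[361 259   6   5  21] [363.2 261. ] [0.4005 0.065 ]
[366 294   6   6  27] [368.6 296.6] [0.4246 0.1372]
dark
[288 182  16  20 205] [295.6 192.3] ((295.5, 191.5), 9.823541641235352) [ 0.4614 -0.1383]
[326 188  21  26 356] [335.5 201.4] ((336.0, 200.5), 13.124505043029785) [ 0.3918 -0.0856]
[266 206  21  27 358] [276.4 220.4] ((276.5, 219.23077392578125), 13.24030876159668) [ 0.5251 -0.0855]
```

The two large look-alikes are about 43 mm wide, while the one at top (300,245) measures about 34 mm in both views, so it is the target. The carousel axis is ≈(0.516,0.125) and the mark lies at angle 172°. The tabs are at 25°, 145° and −95°, with the notch at 205°, so the turn is about 33° clockwise (±12°). I'll push the 145° tab from its front side, away from the monitor.

```bash
cat > st.py <<'E'
from rig import manip
import numpy as np,sys
from scipy.spatial.transform import Rotation as R
s=manip.get_state();q=s["ee_rot"];M=R.from_quat([q[1],q[2],q[3],q[0]]).as_matrix()
a=np.degrees(np.arctan2(M[1,1],M[0,1])); r=s["position"][:2]-[.5163,.1246]
ft=M.T@s["contact_force"]
print("t%.2f"%s["clock"],s["position"].round(4),"yang%.1f"%a,"F_tool",ft.round(2),"w%.4f gf%.1f"%(s["width"],s["gripper_force"]),"r%.1f mm ang%.1f"%(1e3*np.hypot(*r),np.degrees(np.arctan2(r[1],r[0]))))
if len(sys.argv)>2 and abs(ft[1]-float(sys.argv[1]))>float(sys.argv[2]): sys.exit(1)
E
python3 -m pendant '[{"dx":-0.0313,"dy":-0.0254,"hand":0},{"dx":-0.0313,"dy":-0.0254},{"dx":-0.0313,"dy":-0.0254},{"dx":-0.0313,"dy":-0.0254},{"dx":-0.0313,"dy":-0.0254},{"dx":-0.0313,"dy":-0.0254},{"dx":-0.0313,"dy":-0.0254},{"dx":-0.0313,"dy":-0.0254},{"dx":-0.0313,"dy":-0.0254},{"dx":-0.0313,"dy":-0.0254},{"rz":4.4},{"rz":4.4}]' 20; python3 st.py
python3 - <<'E'
from rig import manip
import cv2
d=manip.get_image("wrist"); cv2.imwrite("pics/w1.png",d["frame"][:,:,::-1]); print(d["fx"],d["cx"],d["cy"],d["mount"].round(4))
E
```

```text
t0.20 [0.2519 0.5165 0.2308] yang64.0 F_tool [-0.26 -0.4  -0.23] w0.0853 gf0.0 r472.8 mm ang124.0
374.8013259764984 281.67272421113233 209.5859140215214 [[ 5.000e-04  9.594e-01  2.822e-01  7.200e-02]
 [ 1.000e+00 -6.000e-04  3.000e-04 -5.000e-04]
 [ 4.000e-04  2.822e-01 -9.594e-01 -1.433e-01]
 [ 0.000e+00  0.000e+00  0.000e+00  1.000e+00]]invalid input
```

View pics/w1.png

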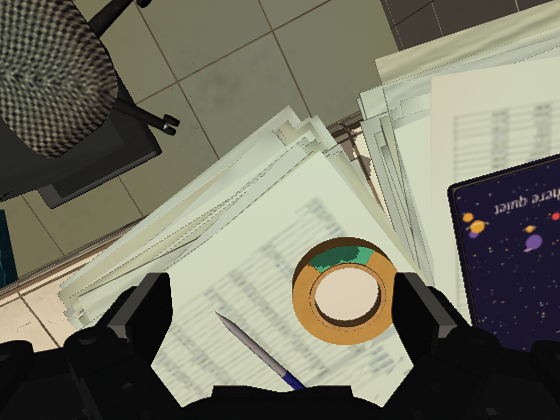

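The move was refused, so the arm has not moved and this picture only shows the papers under the start pose. I'll try again with all keys given.

```bash
python3 -m pendant '[{"dx":-0.0313,"dy":-0.0254,"dz":0,"rx":0,"ry":0,"rz":0,"hand":0.0}]' 20; python3 -m pendant '[{"dx":-0.0313,"dy":-0.0254}]';  python3 st.py
```

```text
clock: 0.33
position: [0.2677, 0.4852, 0.2308]
ee_rot: [-0.001, 0.223, 0.975, 0.002]
contact_force: [0.3, 0.3, 0.5]
width: 0.0754
gripper_force: 0.0
t0.33 [0.2677 0.4852 0.2308] yang64.3 F_tool [-0.11  0.4  -0.53] w0.0754 gf0.0 r438.0 mm ang124.6invalid input
```

```bash
python3 -m pendant '[{"dx":-0.0313,"dy":-0.0254,"dz":0,"rx":0,"ry":0,"rz":0,"hand":0},{"dx":-0.0313,"dy":-0.0254,"dz":0,"rx":0,"ry":0,"rz":0,"hand":0},{"dx":-0.0313,"dy":-0.0254,"dz":0,"rx":0,"ry":0,"rz":0,"hand":0},{"dx":-0.0313,"dy":-0.0254,"dz":0,"rx":0,"ry":0,"rz":0,"hand":0},{"dx":-0.0313,"dy":-0.0254,"dz":0,"rx":0,"ry":0,"rz":0,"hand":0},{"dx":-0.0313,"dy":-0.0254,"dz":0,"rx":0,"ry":0,"rz":0,"hand":0},{"dx":-0.0313,"dy":-0.0254,"dz":0,"rx":0,"ry":0,"rz":0,"hand":0},{"dx":-0.0313,"dy":-0.0254,"dz":0,"rx":0,"ry":0,"rz":0,"hand":0},{"dx":-0.0313,"dy":-0.0254,"dz":0,"rx":0,"ry":0,"rz":0,"hand":0},{"dx":0,"dy":0,"dz":0,"rx":0,"ry":0,"rz":4.4,"hand":0},{"dx":0,"dy":0,"dz":0,"rx":0,"ry":0,"rz":4.4,"hand":0},{"dx":0,"dy":0,"dz":0,"rx":0,"ry":0,"rz":0,"hand":0}]' >/dev/null; python3 st.py
python3 - <<'E'
from rig import manip
import cv2
d=manip.get_image("wrist"); cv2.imwrite("pics/w2.png",d["frame"][:,:,::-1])
E
```

```text
t1.33 [0.4224 0.1503 0.2312] yang55.0 F_tool [-0.16  0.38  0.35] w0.0001 gf0.0 r97.4 mm ang164.7
```

View pics/w2.png

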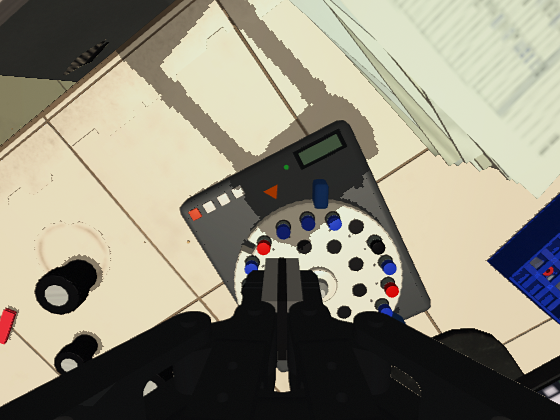

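The wrist view shows tab C at about (320,195), with the closed fingers at (283,280) in front of the disc. Checking the tab position from this view.

```bash
python3 - <<'E'
from rig import manip
from h import *
s=manip.get_state(); d=manip.get_image("wrist"); P=wpose(d,s)
h=cv2.cvtColor(d["frame"],cv2.COLOR_RGB2HSV); k=cv2.inRange(h,(100,110,30),(125,255,255))
n,l,st,c=cv2.connectedComponentsWithStats(k)
for i in range(1,n):
    if st[i][4]>150 and st[i][1]<330: print(st[i],c[i],plane(d,*c[i],.0655,P).round(4))
k=cv2.inRange(h,(5,150,100),(18,255,255));n,l,st,c=cv2.connectedComponentsWithStats(k)
for i in range(1,n):
    if st[i][4]>50: print("o",st[i],c[i],plane(d,*c[i],.036,P).round(4))
print(proj(d,[.444,.1748,.0595],P), proj(d,[.5163,.1246,.0805],P))
E
```

```text
[312 180  16  29 427] [319.61358314 193.86885246] [0.4442 0.1739 0.0655]
[ 486  195   74  131 4714] [534.41111583 260.41387357] [0.6051 0.2983 0.0655]
[300 216  15  16 172] [307.0872093  223.29069767] [0.4601 0.1506 0.0655]
[326 216  15  15 171] [333.39766082 223.25146199] [0.4731 0.1694 0.0655]
[276 225  14  15 173] [282.43352601 231.79768786] [0.4543 0.1286 0.0655]
[380 261  16  15 171] [387.71345029 267.78362573] [0.5366 0.1869 0.0655]
[377 305  26  18 157] [387.92993631 312.07643312] [0.5759 0.1642 0.0655]
o [263 185  14  15 103] [271.45631068 191.73786408] [0.4248 0.1366 0.036 ]
o [188 208  13  13 101] [194.2970297  214.17821782] [0.4011 0.0642 0.036 ]
[319.62077817 191.41818794] [319.03748452 294.80895066]
```

```bash
python3 -m pendant '[{"dx":0,"dy":0,"dz":0.036,"rx":0,"ry":0,"rz":0,"hand":0},{"dx":0,"dy":0,"dz":0.036,"rx":0,"ry":0,"rz":0,"hand":0},{"dx":0,"dy":0,"dz":0.036,"rx":0,"ry":0,"rz":0,"hand":0},{"dx":0,"dy":0,"dz":0.036,"rx":0,"ry":0,"rz":0,"hand":0},{"dx":0,"dy":0,"dz":0.018,"rx":0,"ry":0,"rz":0,"hand":0},{"dx":0,"dy":0,"dz":0.017,"rx":0,"ry":0,"rz":0,"hand":0},{"dx":0,"dy":0,"dz":0,"rx":0,"ry":0,"rz":0,"hand":0},{"dx":0,"dy":0,"dz":0,"rx":0,"ry":0,"rz":0,"hand":0}]' >/dev/null; python3 st.py
python3 -m pendant '[{"dx":0,"dy":0.0015,"dz":0,"rx":0,"ry":0,"rz":0,"hand":0},{"dx":0,"dy":0.0015,"dz":0,"rx":0,"ry":0,"rz":0,"hand":0},{"dx":0,"dy":0.0015,"dz":0,"rx":0,"ry":0,"rz":0,"hand":0},{"dx":0,"dy":0.0015,"dz":0,"rx":0,"ry":0,"rz":0,"hand":0}]' >/dev/null; python3 st.py 
python3 -m pendant '[{"dx":0,"dy":0.0008,"dz":0,"rx":0,"ry":0,"rz":0,"hand":0},{"dx":0,"dy":0.0008,"dz":0,"rx":0,"ry":0,"rz":0,"hand":0},{"dx":0,"dy":0.0008,"dz":0,"rx":0,"ry":0,"rz":0,"hand":0},{"dx":0,"dy":0.0008,"dz":0,"rx":0,"ry":0,"rz":0,"hand":0}]' >/dev/null; python3 st.py
python3 -m pendant '[{"dx":0,"dy":0.0008,"dz":0,"rx":0,"ry":0,"rz":0,"hand":0},{"dx":0,"dy":0.0008,"dz":0,"rx":0,"ry":0,"rz":0,"hand":0},{"dx":0,"dy":0.0008,"dz":0,"rx":0,"ry":0,"rz":0,"hand":0},{"dx":0,"dy":0.0008,"dz":0,"rx":0,"ry":0,"rz":0,"hand":0}]' >/dev/null; python3 st.py
```

```text
t2.10 [0.4214 0.1518 0.0519] yang55.3 F_tool [ 0.29 -0.53  0.14] w-0.0003 gf0.0 r98.7 mm ang164.0
t2.43 [0.4264 0.1566 0.0533] yang55.2 F_tool [-0.26  0.37  0.11] w0.0001 gf0.0 r95.4 mm ang160.4
t2.77 [0.4274 0.1589 0.0524] yang55.2 F_tool [ 0.48  0.27 -0.72] w-0.0001 gf0.0 r95.3 mm ang158.9
t3.10 [0.4292 0.1616 0.0523] yang55.2 F_tool [-0.27  0.11 -0.19] w0.0002 gf0.0 r94.6 mm ang157.0
```

```bash
python3 -m pendant '[{"dx":0.00027,"dy":0.0012,"dz":0,"rx":0,"ry":0,"rz":0.75,"hand":0},{"dx":0.00027,"dy":0.0012,"dz":0,"rx":0,"ry":0,"rz":0.75,"hand":0},{"dx":0.00027,"dy":0.0012,"dz":0,"rx":0,"ry":0,"rz":0.75,"hand":0},{"dx":0.00027,"dy":0.0012,"dz":0,"rx":0,"ry":0,"rz":0.75,"hand":0}]' >/dev/null; python3 st.py 0 4 && python3 -m pendant '[{"dx":0.00027,"dy":0.0012,"dz":0,"rx":0,"ry":0,"rz":0.75,"hand":0},{"dx":0.00027,"dy":0.0012,"dz":0,"rx":0,"ry":0,"rz":0.75,"hand":0},{"dx":0.00027,"dy":0.0012,"dz":0,"rx":0,"ry":0,"rz":0.75,"hand":0},{"dx":0.00027,"dy":0.0012,"dz":0,"rx":0,"ry":0,"rz":0.75,"hand":0}]' >/dev/null; python3 st.py 0 4 && python3 -m pendant '[{"dx":0.00027,"dy":0.0012,"dz":0,"rx":0,"ry":0,"rz":0.75,"hand":0},{"dx":0.00027,"dy":0.0012,"dz":0,"rx":0,"ry":0,"rz":0.75,"hand":0},{"dx":0.00027,"dy":0.0012,"dz":0,"rx":0,"ry":0,"rz":0.75,"hand":0},{"dx":0.00027,"dy":0.0012,"dz":0,"rx":0,"ry":0,"rz":0.75,"hand":0}]' >/dev/null; python3 st.py
```

```text
t3.43 [0.4311 0.166  0.0523] yang52.1 F_tool [-0.79 -1.3   0.38] w-0.0003 gf0.5 r94.8 mm ang154.1
t3.77 [0.4333 0.1705 0.0523] yang49.1 F_tool [-0.84 -1.13 -0.19] w0.0002 gf0.4 r94.9 mm ang151.0
t4.10 [0.4357 0.1748 0.0523] yang46.1 F_tool [-0.15 -1.17  0.74] w0.0001 gf0.5 r95.0 mm ang148.1
```

```bash
python3 -m pendant '[{"dx":0.0002,"dy":0.0009,"dz":0,"rx":0,"ry":0,"rz":0.56,"hand":0},{"dx":0.0002,"dy":0.0009,"dz":0,"rx":0,"ry":0,"rz":0.56,"hand":0},{"dx":0.0002,"dy":0.0009,"dz":0,"rx":0,"ry":0,"rz":0.56,"hand":0},{"dx":0.0002,"dy":0.0009,"dz":0,"rx":0,"ry":0,"rz":0.56,"hand":0},{"dx":0.0002,"dy":0.0009,"dz":0,"rx":0,"ry":0,"rz":0.56,"hand":0},{"dx":0.0002,"dy":0.0009,"dz":0,"rx":0,"ry":0,"rz":0.56,"hand":0},{"dx":0.0002,"dy":0.0009,"dz":0,"rx":0,"ry":0,"rz":0.56,"hand":0},{"dx":0.0002,"dy":0.0009,"dz":0,"rx":0,"ry":0,"rz":0.56,"hand":0}]' >/dev/null; python3 st.py 0 3 && python3 -m pendant '[{"dx":0.0002,"dy":0.0009,"dz":0,"rx":0,"ry":0,"rz":0.56,"hand":0},{"dx":0.0002,"dy":0.0009,"dz":0,"rx":0,"ry":0,"rz":0.56,"hand":0},{"dx":0.0002,"dy":0.0009,"dz":0,"rx":0,"ry":0,"rz":0.56,"hand":0}]' >/dev/null; python3 st.py
```

```text
t4.77 [0.4397 0.181  0.0523] yang41.7 F_tool [-1.15 -1.38  0.62] w0.0005 gf0.4 r95.1 mm ang143.6
t5.02 [0.4414 0.1832 0.0523] yang40.0 F_tool [-0.8  -0.79  0.57] w-0.0002 gf0.4 r95.1 mm ang142.0
```

```bash
python3 -m pendant '[{"dx":0.0001,"dy":0.00045,"dz":0,"rx":0,"ry":0,"rz":0.28,"hand":0},{"dx":0.0001,"dy":0.00045,"dz":0,"rx":0,"ry":0,"rz":0.28,"hand":0},{"dx":0.0001,"dy":0.00045,"dz":0,"rx":0,"ry":0,"rz":0.28,"hand":0}]' >/dev/null; python3 st.py 0 2.7 && python3 -m pendant '[{"dx":0.0001,"dy":0.00045,"dz":0,"rx":0,"ry":0,"rz":0.28,"hand":0},{"dx":0.0001,"dy":0.00045,"dz":0,"rx":0,"ry":0,"rz":0.28,"hand":0},{"dx":0.0001,"dy":0.00045,"dz":0,"rx":0,"ry":0,"rz":0.28,"hand":0}]' >/dev/null && python3 st.py 0 2.7 && python3 -m pendant '[{"dx":0.0001,"dy":0.00045,"dz":0,"rx":0,"ry":0,"rz":0.28,"hand":0},{"dx":0.0001,"dy":0.00045,"dz":0,"rx":0,"ry":0,"rz":0.28,"hand":0},{"dx":0.0001,"dy":0.00045,"dz":0,"rx":0,"ry":0,"rz":0.28,"hand":0}]' >/dev/null && python3 st.py 0 2.7 && python3 -m pendant '[{"dx":0.0001,"dy":0.00045,"dz":0,"rx":0,"ry":0,"rz":0.28,"hand":0},{"dx":0.0001,"dy":0.00045,"dz":0,"rx":0,"ry":0,"rz":0.28,"hand":0},{"dx":0.0001,"dy":0.00045,"dz":0,"rx":0,"ry":0,"rz":0.28,"hand":0}]' >/dev/null && python3 st.py 0 2.7 && python3 -m pendant '[{"dx":0.0001,"dy":0.00045,"dz":0,"rx":0,"ry":0,"rz":0.28,"hand":0},{"dx":0.0001,"dy":0.00045,"dz":0,"rx":0,"ry":0,"rz":0.28,"hand":0},{"dx":0.0001,"dy":0.00045,"dz":0,"rx":0,"ry":0,"rz":0.28,"hand":0}]' >/dev/null && python3 st.py 0 2.7 && python3 -m pendant '[{"dx":0.0001,"dy":0.00045,"dz":0,"rx":0,"ry":0,"rz":0.28,"hand":0},{"dx":0.0001,"dy":0.00045,"dz":0,"rx":0,"ry":0,"rz":0.28,"hand":0},{"dx":0.0001,"dy":0.00045,"dz":0,"rx":0,"ry":0,"rz":0.28,"hand":0}]' >/dev/null && python3 st.py 0 2.7
```

```text
t5.27 [0.4422 0.1843 0.0523] yang39.2 F_tool [-1.   -1.55  0.81] w-0.0001 gf0.4 r95.2 mm ang141.2
t5.52 [0.443  0.1853 0.0523] yang38.3 F_tool [-0.36 -2.06  0.8 ] w0.0001 gf0.4 r95.2 mm ang140.3
t5.77 [0.4439 0.1864 0.0523] yang37.5 F_tool [ 0.06 -0.64  0.02] w-0.0002 gf0.4 r95.2 mm ang139.5
t6.02 [0.4448 0.1875 0.0523] yang36.6 F_tool [-1.4  -0.61  0.62] w-0.0002 gf0.4 r95.2 mm ang138.7
t6.27 [0.4457 0.1886 0.0523] yang35.8 F_tool [-0.12 -1.79 -1.66] w-0.0001 gf0.4 r95.2 mm ang137.8
t6.52 [0.4466 0.1896 0.0523] yang35.0 F_tool [-0.58 -0.6   0.29] w0.0002 gf0.4 r95.3 mm ang137.0
```

```bash
python3 - <<'E'
from rig import manip
print(manip.get_state()["contact_force"])
E
```

```text
[-0.16187338 -0.81522014 -0.29016118]
```

```bash
sed -i 's/^if len.*/if len(sys.argv)>2 and (abs(ft[1]-float(sys.argv[1]))>float(sys.argv[2]) or s["gripper_force"]>0.8 or s["gripper_force"]<0.2): sys.exit(1)/' st.py
python3 -m pendant '[{"dx":0.0001,"dy":0.00045,"dz":0,"rx":0,"ry":0,"rz":0.28,"hand":0},{"dx":0.0001,"dy":0.00045,"dz":0,"rx":0,"ry":0,"rz":0.28,"hand":0},{"dx":0.0001,"dy":0.00045,"dz":0,"rx":0,"ry":0,"rz":0.28,"hand":0}]' >/dev/null; python3 st.py 0 2.7 && python3 -m pendant '[{"dx":0.0001,"dy":0.00045,"dz":0,"rx":0,"ry":0,"rz":0.28,"hand":0},{"dx":0.0001,"dy":0.00045,"dz":0,"rx":0,"ry":0,"rz":0.28,"hand":0},{"dx":0.0001,"dy":0.00045,"dz":0,"rx":0,"ry":0,"rz":0.28,"hand":0}]' >/dev/null && python3 st.py 0 2.7 && python3 -m pendant '[{"dx":0.0001,"dy":0.00045,"dz":0,"rx":0,"ry":0,"rz":0.28,"hand":0},{"dx":0.0001,"dy":0.00045,"dz":0,"rx":0,"ry":0,"rz":0.28,"hand":0},{"dx":0.0001,"dy":0.00045,"dz":0,"rx":0,"ry":0,"rz":0.28,"hand":0}]' >/dev/null && python3 st.py 0 2.7 && python3 -m pendant '[{"dx":0.0001,"dy":0.00045,"dz":0,"rx":0,"ry":0,"rz":0.28,"hand":0},{"dx":0.0001,"dy":0.00045,"dz":0,"rx":0,"ry":0,"rz":0.28,"hand":0},{"dx":0.0001,"dy":0.00045,"dz":0,"rx":0,"ry":0,"rz":0.28,"hand":0}]' >/dev/null && python3 st.py 0 2.7 && python3 -m pendant '[{"dx":0.0001,"dy":0.00045,"dz":0,"rx":0,"ry":0,"rz":0.28,"hand":0},{"dx":0.0001,"dy":0.00045,"dz":0,"rx":0,"ry":0,"rz":0.28,"hand":0},{"dx":0.0001,"dy":0.00045,"dz":0,"rx":0,"ry":0,"rz":0.28,"hand":0}]' >/dev/null && python3 st.py 0 2.7 && python3 -m pendant '[{"dx":0.0001,"dy":0.00045,"dz":0,"rx":0,"ry":0,"rz":0.28,"hand":0},{"dx":0.0001,"dy":0.00045,"dz":0,"rx":0,"ry":0,"rz":0.28,"hand":0},{"dx":0.0001,"dy":0.00045,"dz":0,"rx":0,"ry":0,"rz":0.28,"hand":0}]' >/dev/null && python3 st.py 0 2.7
```

```text
t6.77 [0.4476 0.1907 0.0523] yang34.1 F_tool [ 0.04 -0.54  0.03] w-0.0001 gf0.1 r95.3 mm ang136.1
```

```bash
python3 -m pendant '[{"dx":0.0001,"dy":0.00045,"dz":0,"rx":0,"ry":0,"rz":0.28,"hand":0}]' >/dev/null; python3 st.py;  python3 - <<'E'
from rig import manip
from h import *
s=manip.get_state(); d=manip.get_image("wrist"); P=wpose(d,s)
h=cv2.cvtColor(d["frame"],cv2.COLOR_RGB2HSV); cv2.imwrite("pics/w3.png",d["frame"][:,:,::-1])
d=manip.get_image("side");h=cv2.cvtColor(d["frame"],cv2.COLOR_RGB2HSV);k=cv2.inRange(h,(100,110,40),(125,255,255))
n,l,st,c=cv2.connectedComponentsWithStats(k)
for i in range(1,n):
    if st[i][4]>40 and 240<st[i][1]<345 and st[i][0]>255: print(st[i],c[i],plane(d,*c[i],.0655).round(4),plane(d,*c[i],.060).round(4))
E
```

```text
t6.85 [0.4482 0.1911 0.0524] yang33.8 F_tool [ 0.08 -1.09  0.21] w-0.0001 gf0.1 r95.2 mm ang135.7
[321 254   6  10  50] [323.94 258.36] [0.4779 0.0467 0.0655] [0.4764 0.044  0.06  ]
[274 316  11   9  63] [279.20634921 320.06349206] [0.6011 0.1324 0.0655] [0.6004 0.1302 0.06  ]
```

View pics/w3.png

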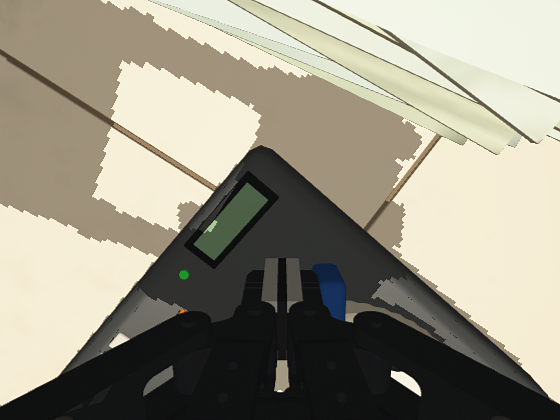

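The wrist view shows the fingers at (283,290) still against the blue tab at (328,290). The drop can't be judged from it, so I'll carry on gently.

```bash
sed -i 's/ or s\["gripper_force"\]<0.2//' st.py
python3 -m pendant '[{"dx":0.0001,"dy":0.00045,"dz":0,"rx":0,"ry":0,"rz":0.28,"hand":0},{"dx":0,"dy":0,"dz":0,"rx":0,"ry":0,"rz":0,"hand":0}]' >/dev/null; python3 st.py 0 2.7 && python3 -m pendant '[{"dx":0.0001,"dy":0.00045,"dz":0,"rx":0,"ry":0,"rz":0.28,"hand":0},{"dx":0,"dy":0,"dz":0,"rx":0,"ry":0,"rz":0,"hand":0}]' >/dev/null && python3 st.py 0 2.7 && python3 -m pendant '[{"dx":0.0001,"dy":0.00045,"dz":0,"rx":0,"ry":0,"rz":0.28,"hand":0},{"dx":0,"dy":0,"dz":0,"rx":0,"ry":0,"rz":0,"hand":0}]' >/dev/null && python3 st.py 0 2.7 && python3 -m pendant '[{"dx":0.0001,"dy":0.00045,"dz":0,"rx":0,"ry":0,"rz":0.28,"hand":0},{"dx":0,"dy":0,"dz":0,"rx":0,"ry":0,"rz":0,"hand":0}]' >/dev/null && python3 st.py 0 2.7
```

```text
t7.12 [0.4483 0.1912 0.0524] yang33.6 F_tool [-0.56  0.01 -0.25] w0.0004 gf0.2 r95.2 mm ang135.6
t7.28 [0.4484 0.1914 0.0523] yang33.3 F_tool [ 0.3  -1.34 -0.46] w0.0000 gf0.5 r95.3 mm ang135.5
t7.45 [0.4487 0.1918 0.0523] yang33.0 F_tool [-0.76 -0.85 -0.63] w0.0004 gf0.7 r95.3 mm ang135.2
t7.62 [0.4492 0.1922 0.0523] yang32.7 F_tool [ 0.07 -0.62 -1.77] w0.0001 gf0.7 r95.3 mm ang134.8
```

```bash
sed -i 's/s\["gripper_force"\]>0.8/s["gripper_force"]>1.2/' st.py
python3 -m pendant '[{"dx":0.0001,"dy":0.00045,"dz":0,"rx":0,"ry":0,"rz":0.28,"hand":0},{"dx":0,"dy":0,"dz":0,"rx":0,"ry":0,"rz":0,"hand":0}]' >/dev/null; python3 st.py 0 2.7 && python3 -m pendant '[{"dx":0.0001,"dy":0.00045,"dz":0,"rx":0,"ry":0,"rz":0.28,"hand":0},{"dx":0,"dy":0,"dz":0,"rx":0,"ry":0,"rz":0,"hand":0}]' >/dev/null && python3 st.py 0 2.7 && python3 -m pendant '[{"dx":0.0001,"dy":0.00045,"dz":0,"rx":0,"ry":0,"rz":0.28,"hand":0},{"dx":0,"dy":0,"dz":0,"rx":0,"ry":0,"rz":0,"hand":0}]' >/dev/null && python3 st.py 0 2.7 && python3 -m pendant '[{"dx":0.0001,"dy":0.00045,"dz":0,"rx":0,"ry":0,"rz":0.28,"hand":0},{"dx":0,"dy":0,"dz":0,"rx":0,"ry":0,"rz":0,"hand":0}]' >/dev/null && python3 st.py 0 2.7
```

```text
t7.78 [0.4496 0.1925 0.0523] yang32.5 F_tool [-0.6  -0.85 -0.59] w0.0002 gf0.7 r95.2 mm ang134.5
t7.95 [0.4502 0.1931 0.0524] yang32.2 F_tool [ 0.   -1.1   0.57] w-0.0000 gf0.0 r95.2 mm ang134.0
t8.12 [0.4506 0.1934 0.0523] yang31.9 F_tool [-0.17 -0.2  -0.36] w-0.0002 gf0.0 r95.2 mm ang133.7
t8.28 [0.4506 0.1935 0.0523] yang31.6 F_tool [-0.29 -0.22 -0.11] w0.0003 gf0.2 r95.2 mm ang133.6
```

```bash
python3 -m pendant '[{"dx":0.0001,"dy":0.00045,"dz":0,"rx":0,"ry":0,"rz":0.28,"hand":0},{"dx":0,"dy":0,"dz":0,"rx":0,"ry":0,"rz":0,"hand":0}]' >/dev/null; python3 st.py 0 2.7 && python3 -m pendant '[{"dx":0.0001,"dy":0.00045,"dz":0,"rx":0,"ry":0,"rz":0.28,"hand":0},{"dx":0,"dy":0,"dz":0,"rx":0,"ry":0,"rz":0,"hand":0}]' >/dev/null && python3 st.py 0 2.7 && python3 -m pendant '[{"dx":0.0001,"dy":0.00045,"dz":0,"rx":0,"ry":0,"rz":0.28,"hand":0},{"dx":0,"dy":0,"dz":0,"rx":0,"ry":0,"rz":0,"hand":0}]' >/dev/null && python3 st.py 0 2.7 && python3 -m pendant '[{"dx":0.0001,"dy":0.00045,"dz":0,"rx":0,"ry":0,"rz":0.28,"hand":0},{"dx":0,"dy":0,"dz":0,"rx":0,"ry":0,"rz":0,"hand":0}]' >/dev/null && python3 st.py 0 2.7 && python3 -m pendant '[{"dx":0.0001,"dy":0.00045,"dz":0,"rx":0,"ry":0,"rz":0.28,"hand":0},{"dx":0,"dy":0,"dz":0,"rx":0,"ry":0,"rz":0,"hand":0}]' >/dev/null && python3 st.py 0 2.7 && python3 -m pendant '[{"dx":0.0001,"dy":0.00045,"dz":0,"rx":0,"ry":0,"rz":0.28,"hand":0},{"dx":0,"dy":0,"dz":0,"rx":0,"ry":0,"rz":0,"hand":0}]' >/dev/null && python3 st.py 0 2.7
```

```text
t8.45 [0.4508 0.1938 0.0523] yang31.3 F_tool [ 0.25 -0.32 -0.13] w0.0000 gf0.4 r95.3 mm ang133.4
t8.62 [0.4511 0.1941 0.0523] yang31.1 F_tool [-0.05 -0.65 -0.26] w0.0000 gf0.4 r95.3 mm ang133.1
t8.78 [0.4515 0.1945 0.0523] yang30.8 F_tool [-0.13 -0.91  0.2 ] w-0.0004 gf0.4 r95.3 mm ang132.8
t8.95 [0.4519 0.1948 0.0523] yang30.5 F_tool [-0.12 -0.21 -0.23] w-0.0001 gf0.4 r95.3 mm ang132.5
t9.12 [0.4522 0.1952 0.0523] yang30.2 F_tool [-0.19 -0.45 -0.47] w-0.0001 gf0.4 r95.3 mm ang132.2
t9.28 [0.4526 0.1954 0.0523] yang29.9 F_tool [-0.14 -0.74 -0.83] w-0.0001 gf0.4 r95.3 mm ang132.0
```

```bash
python3 -m pendant '[{"dx":0.0001,"dy":0.00045,"dz":0,"rx":0,"ry":0,"rz":0.28,"hand":0},{"dx":0.0001,"dy":0.00045,"dz":0,"rx":0,"ry":0,"rz":0.28,"hand":0},{"dx":0.0001,"dy":0.00045,"dz":0,"rx":0,"ry":0,"rz":0.28,"hand":0}]' >/dev/null; python3 st.py 0 2.7 && python3 -m pendant '[{"dx":0.0001,"dy":0.00045,"dz":0,"rx":0,"ry":0,"rz":0.28,"hand":0},{"dx":0.0001,"dy":0.00045,"dz":0,"rx":0,"ry":0,"rz":0.28,"hand":0},{"dx":0.0001,"dy":0.00045,"dz":0,"rx":0,"ry":0,"rz":0.28,"hand":0}]' >/dev/null && python3 st.py 0 2.7 && python3 -m pendant '[{"dx":0.0001,"dy":0.00045,"dz":0,"rx":0,"ry":0,"rz":0.28,"hand":0},{"dx":0.0001,"dy":0.00045,"dz":0,"rx":0,"ry":0,"rz":0.28,"hand":0},{"dx":0.0001,"dy":0.00045,"dz":0,"rx":0,"ry":0,"rz":0.28,"hand":0}]' >/dev/null && python3 st.py 0 2.7 && python3 -m pendant '[{"dx":0.0001,"dy":0.00045,"dz":0,"rx":0,"ry":0,"rz":0.28,"hand":0},{"dx":0.0001,"dy":0.00045,"dz":0,"rx":0,"ry":0,"rz":0.28,"hand":0},{"dx":0.0001,"dy":0.00045,"dz":0,"rx":0,"ry":0,"rz":0.28,"hand":0}]' >/dev/null && python3 st.py 0 2.7 && python3 -m pendant '[{"dx":0.0001,"dy":0.00045,"dz":0,"rx":0,"ry":0,"rz":0.28,"hand":0},{"dx":0.0001,"dy":0.00045,"dz":0,"rx":0,"ry":0,"rz":0.28,"hand":0},{"dx":0.0001,"dy":0.00045,"dz":0,"rx":0,"ry":0,"rz":0.28,"hand":0}]' >/dev/null && python3 st.py 0 2.7
```

```text
t9.53 [0.4536 0.1964 0.0523] yang29.1 F_tool [ 0.03 -0.22 -0.94] w-0.0000 gf0.5 r95.3 mm ang131.2
t9.78 [0.4545 0.1972 0.0523] yang28.3 F_tool [ 0.06 -0.8  -0.02] w0.0002 gf0.7 r95.4 mm ang130.4
t10.03 [0.455  0.1979 0.0522] yang27.4 F_tool [-0.82 -4.24 -1.5 ] w-0.0002 gf1.5 r95.6 mm ang129.9
```

```bash
python3 -m pendant '[{"dx":0,"dy":0,"dz":0,"rx":0,"ry":0,"rz":0,"hand":0}]'>/dev/null; python3 st.py; python3 -m pendant '[{"dx":0.00005,"dy":0.0003,"dz":0,"rx":0,"ry":0,"rz":0.15,"hand":0},{"dx":0,"dy":0,"dz":0,"rx":0,"ry":0,"rz":0,"hand":0}]' >/dev/null; python3 st.py; python3 - <<'E'
from rig import manip
from h import *
for nm,rg in (("side",(255,240,405,380)),("top",(130,165,245,285))):
    d=manip.get_image(nm);h=cv2.cvtColor(d["frame"],cv2.COLOR_RGB2HSV);k=cv2.inRange(h,(100,110,40),(125,255,255))
    cv2.imwrite(f"pics/{nm}1.png",d["frame"][:,:,::-1])
    n,l,st,c=cv2.connectedComponentsWithStats(k)
    for i in range(1,n):
        if st[i][4]>11 and rg[1]<st[i][1]<rg[3] and rg[0]<st[i][0]<rg[2]: print(nm,st[i],c[i].round(1),plane(d,*c[i],.0655)[:2].round(4),plane(d,*c[i],.060)[:2].round(4))
E
```

```text
t10.12 [0.455  0.1979 0.0522] yang27.4 F_tool [-0.53 -3.48 -2.07] w-0.0000 gf1.5 r95.6 mm ang129.9
t10.28 [0.4551 0.198  0.0522] yang27.3 F_tool [-0.41 -3.72 -1.85] w0.0003 gf1.9 r95.6 mm ang129.8
side [326 257   5   9  43] [328.1 261.2] [0.4731 0.0551] [0.4715 0.0524]
side [307 268   5   6  25] [309.  270.4] [0.5142 0.0603] [0.5129 0.0576]
side [297 273   5   6  26] [299.  275.7] [0.5357 0.0638] [0.5346 0.0612]
side [349 282   6   6  28] [351.8 284.4] [0.4522 0.1154] [0.4505 0.1131]
side [285 292   5   6  26] [287.  294.5] [0.5704 0.0914] [0.5695 0.089 ]
side [356 304   5   6  25] [357.8 306.4] [0.461  0.1586] [0.4593 0.1566]
side [272 313  12   9  64] [277.2 316.8] [0.6022 0.1253] [0.6015 0.1231]
side [289 314   6   6  31] [291.3 316.7] [0.579  0.1342] [0.578 0.132]
side [352 315   6   6  29] [354.4 317.4] [0.4756 0.1754] [0.474  0.1735]
side [345 324   5   6  23] [346.7 326.4] [0.4953 0.1859] [0.4939 0.184 ]
side [308 329   6   7  31] [310.8 332.2] [0.558  0.1731] [0.5569 0.1711]
top [185 179   6   7  32] [187.1 182. ] [0.6014 0.1216] [0.6026 0.1227]
top [179 189   5   4  14] [181.2 190.4] [0.5809 0.1347] [0.582  0.1358]
top [198 192   4   5  14] [199.4 194.2] [0.5723 0.0914] [0.5733 0.0923]
top [163 197   4   4  13] [164.5 198.6] [0.5604 0.1734] [0.5613 0.1747]
top [209 207   4   4  12] [210.1 208.7] [0.538  0.0647] [0.5388 0.0655]
top [210 216   4   4  12] [211.3 217.9] [0.516 0.061] [0.5167 0.0618]
top [156 224   4   4  13] [157.5 225.2] [0.4969 0.1864] [0.4976 0.1878]
top [160 232   5   4  16] [161.8 233.4] [0.4776 0.1755] [0.4781 0.1769]
top [211 233   9   7  38] [214.9 236.3] [0.4726 0.0511] [0.4731 0.0518]
top [167 238   4   4  14] [168.5 239.5] [0.4636 0.1591] [0.4641 0.1604]
top [185 242   5   4  15] [186.9 243.6] [0.4547 0.1158] [0.4551 0.1168]
```

The force has risen to 4 N and further commands no longer move the tab. The top/side parallax of the vials has shifted by exactly what a 5.5 mm drop would give. The carousel is home, so I'm backing off and lifting.

```bash
python3 -m pendant '[{"dx":0,"dy":-0.003,"dz":0,"rx":0,"ry":0,"rz":0,"hand":0},{"dx":0,"dy":-0.006,"dz":0,"rx":0,"ry":0,"rz":0,"hand":0},{"dx":0,"dy":-0.008,"dz":0,"rx":0,"ry":0,"rz":0,"hand":0},{"dx":0,"dy":0,"dz":-0.03,"rx":0,"ry":0,"rz":0,"hand":0},{"dx":0,"dy":0,"dz":-0.036,"rx":0,"ry":0,"rz":0,"hand":0},{"dx":0,"dy":0,"dz":-0.036,"rx":0,"ry":0,"rz":0,"hand":0},{"dx":0,"dy":0,"dz":-0.036,"rx":0,"ry":0,"rz":0,"hand":0.06},{"dx":0,"dy":0,"dz":-0.036,"rx":0,"ry":0,"rz":0,"hand":0.06},{"dx":0,"dy":0,"dz":0,"rx":0,"ry":0,"rz":0,"hand":0.06}]' >/dev/null; python3 st.py
python3 - <<'E'
from rig import manip
from h import *
T=manip.get_image("top");S=manip.get_image("side")
def tri(a,b):
    p,r=ray(T,*a);q,s=ray(S,*b); A=np.stack([r,-s],1); k=np.linalg.lstsq(A,q-p,rcond=None)[0]
    return (p+k[0]*r).round(3),(q+k[1]*s).round(3)
print(tri((310,68),(128,112)))
print("small knob cap",tri((300.9,245),(296,186.5)))
print("bigs",tri((277.3,217),(277.5,213)),tri((277,273),(336,194)))
for u in (20,160,305): print([plane(T,u,v,z)[0].round(3) for v,z in((70,.5),(70,.4),(130,.1))])
E
```

```text
t11.13 [0.4449 0.1917 0.2337] yang27.3 F_tool [-0.58  0.3   0.02] w0.0360 gf0.0 r97.9 mm ang136.8
(array([ 0.741, -0.142,  0.371]), array([ 0.739, -0.141,  0.37 ]))
small knob cap (array([ 0.457, -0.152,  0.038]), array([ 0.455, -0.151,  0.038]))
bigs (array([ 0.523, -0.095,  0.05 ]), array([ 0.52 , -0.093,  0.05 ])) (array([ 0.39 , -0.096,  0.049]), array([ 0.388, -0.094,  0.049]))
[np.float64(0.665), np.float64(0.713), np.float64(0.711)]
[np.float64(0.669), np.float64(0.718), np.float64(0.717)]
[np.float64(0.673), np.float64(0.723), np.float64(0.723)]
```

The triangulated heights are 38 mm for the small knob (36 nominal) and about 50 mm for the two larger ones, which confirms the target. The monitor is at x≈0.72, so it is clear. Next I'll view the spindle with the wrist camera.

```bash
python3 -m pendant '[{"dx":-0.0288,"dy":0.0065,"dz":0,"rx":0,"ry":0,"rz":0,"hand":0.06},{"dx":-0.0288,"dy":0.0065,"dz":0,"rx":0,"ry":0,"rz":0,"hand":0.06},{"dx":-0.0288,"dy":0.0065,"dz":0,"rx":0,"ry":0,"rz":0,"hand":0.06},{"dx":-0.0288,"dy":0.0065,"dz":0,"rx":0,"ry":0,"rz":0,"hand":0.06},{"dx":-0.0288,"dy":0.0065,"dz":0,"rx":0,"ry":0,"rz":0,"hand":0.06},{"dx":0,"dy":0,"dz":0,"rx":0,"ry":0,"rz":0,"hand":0.06},{"dx":0,"dy":0,"dz":0,"rx":0,"ry":0,"rz":0,"hand":0.06},{"dx":0,"dy":0,"dz":0,"rx":0,"ry":0,"rz":0,"hand":0.06}]' >/dev/null; python3 st.py
python3 - <<'E'
from rig import manip
from h import *
s=manip.get_state(); d=manip.get_image("wrist"); P=wpose(d,s); f=d["frame"]
g=proj(d,[.5163,.1246,.0805],P); print(g)
u,v=g.astype(int); x0,y0=u-50,v-50
c=f[max(y0,0):v+50,max(x0,0):u+50,::-1]
cv2.imwrite("pics/w4.png",np.hstack([f[:,:,::-1][:420],cv2.resize(c,(420,420),interpolation=2)])[:, :980] if 0 else cv2.resize(c,(600,600),interpolation=2)); np.save("w4.npy",f); print(x0,y0,c.shape)
E
```

```text
t11.90 [0.5343 0.0777 0.2247] yang27.3 F_tool [-0.61  0.52  0.04] w0.0600 gf0.0 r50.3 mm ang-69.1
[290.47870915 129.81335107]
240 79 (100, 100, 3)
```

View pics/w4.png

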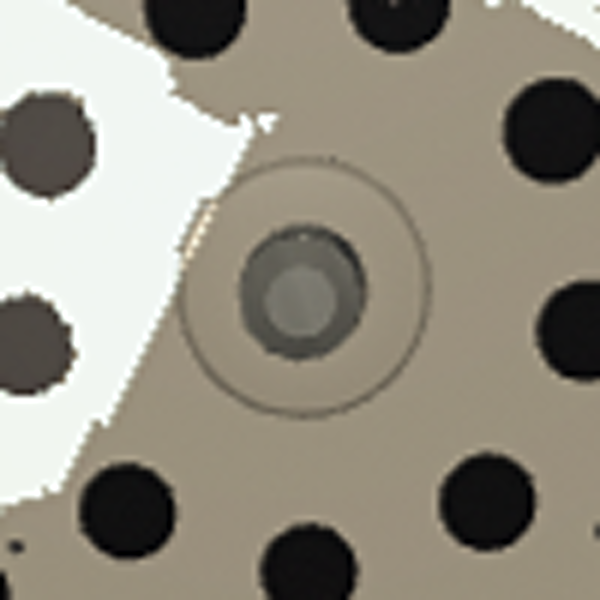

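The crop shows the spindle tip circle centred at crop (300,300), i.e. px (290,129), which agrees with the estimate. Now over to the knob.

```bash
python3 - <<'E'
from rig import manip
from h import *
s=manip.get_state(); d=manip.get_image("wrist"); P=wpose(d,s)
print(plane(d,289.6,128.6,.0805,P),plane(d,290.3,126.4,.062,P))
q=s["ee_rot"];print(R.from_quat([q[1],q[2],q[3],q[0]]).as_matrix().round(3))
E
python3 -m pendant '[{"dx":-0.031,"dy":-0.0248,"dz":0,"rx":0,"ry":0,"rz":0,"hand":0.06},{"dx":-0.031,"dy":-0.0248,"dz":0,"rx":0,"ry":0,"rz":0,"hand":0.06},{"dx":-0.031,"dy":-0.0248,"dz":0,"rx":0,"ry":0,"rz":0,"hand":0.06},{"dx":-0.031,"dy":-0.0248,"dz":0,"rx":0,"ry":0,"rz":0,"hand":0.06},{"dx":-0.031,"dy":-0.0248,"dz":0,"rx":0,"ry":0,"rz":0,"hand":0.06},{"dx":-0.031,"dy":-0.0248,"dz":0,"rx":0,"ry":0,"rz":0,"hand":0.06},{"dx":-0.031,"dy":-0.0248,"dz":0,"rx":0,"ry":0,"rz":0,"hand":0.06},{"dx":0,"dy":0,"dz":0,"rx":0,"ry":0,"rz":0,"hand":0.06},{"dx":0,"dy":0,"dz":0,"rx":0,"ry":0,"rz":0,"hand":0.06},{"dx":0,"dy":0,"dz":0,"rx":0,"ry":0,"rz":0,"hand":0.06}]' >/dev/null; python3 st.py
python3 - <<'E'
from rig import manip
from h import *
s=manip.get_state(); d=manip.get_image("wrist"); P=wpose(d,s); f=d["frame"]
q=s["ee_rot"];print(R.from_quat([q[1],q[2],q[3],q[0]]).as_matrix().round(3))
g=proj(d,[.456,-.1505,.036],P); print(g); u,v=g.astype(int)
cv2.imwrite("pics/w5.png",f[:,:,::-1])
k=cv2.inRange(cv2.cvtColor(f,cv2.COLOR_RGB2HSV),(0,0,0),(179,255,70))
n,l,st,c=cv2.connectedComponentsWithStats(k)
for i in range(1,n):
    if st[i][4]>300 and st[i][1]<300: print(st[i],c[i].round(1))
E
```

```text
[0.51535814 0.12542554 0.0805    ] [0.51595344 0.12617773 0.062     ]
[[-0.459  0.889 -0.003]
 [ 0.889  0.459  0.001]
 [ 0.002 -0.002 -1.   ]]
t12.83 [ 0.4806 -0.1937  0.2262] yang27.3 F_tool [ 0.22 -0.1  -0.23] w0.0601 gf0.0 r320.3 mm ang-96.4
[[-0.459  0.889 -0.   ]
 [ 0.889  0.459  0.001]
 [ 0.001  0.001 -1.   ]]
[280.05120933 125.8858565 ]
[ 27   0  31  22 429] [43.7  9. ]
[ 207    0   58   55 1777] [236.   26.3]
[498   0  44  15 417] [519.9   5.1]
[ 350   75   58   56 1804] [377.9 101.9]
[260 107  40  41 894] [279.3 126.9]
[ 109  175   68  100 1485] [146.1 223.5]
[ 477  225   83   71 1568] [509.8 266.8]
[    0   241   560   179 64299] [261.  353.6]
```

View pics/w5.png

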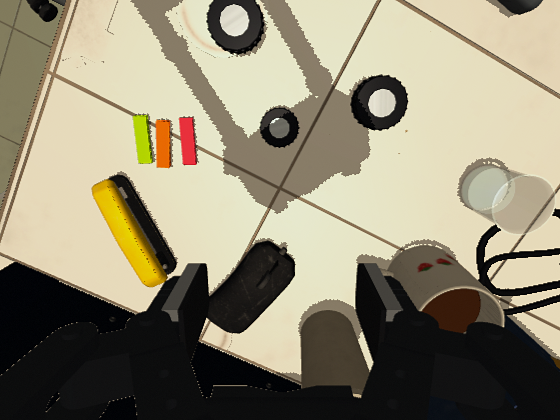

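The target knob is at px (279.5,127), agreeing with the projected estimate, and the two large ones are at (235,25) and (379,102). The mug and tumbler stay well clear. Descending on the knob at (0.456,−0.150).

```bash
python3 -m pendant '[{"dx":0.0251,"dy":-0.0009,"dz":0,"rx":0,"ry":0,"rz":0,"hand":0.06},{"dx":0.0251,"dy":-0.0009,"dz":0,"rx":0,"ry":0,"rz":0,"hand":0.06},{"dx":0,"dy":0,"dz":0.036,"rx":0,"ry":0,"rz":0,"hand":0.06},{"dx":0,"dy":0,"dz":0.036,"rx":0,"ry":0,"rz":0,"hand":0.06},{"dx":0,"dy":0,"dz":0.036,"rx":0,"ry":0,"rz":0,"hand":0.06},{"dx":0,"dy":0,"dz":0.036,"rx":0,"ry":0,"rz":0,"hand":0.06},{"dx":0,"dy":0,"dz":0.026,"rx":0,"ry":0,"rz":0,"hand":0.06},{"dx":0,"dy":0,"dz":0,"rx":0,"ry":0,"rz":0,"hand":0.06},{"dx":0,"dy":0,"dz":0,"rx":0,"ry":0,"rz":0,"hand":0.06}]' >/dev/null; python3 st.py
```

```text
t13.63 [ 0.4557 -0.1492  0.0557] yang27.4 F_tool [-1.15  0.15 -0.52] w0.0601 gf0.0 r280.5 mm ang-102.5
```

```bash
python3 -m pendant '[{"dx":-0.0007,"dy":-0.0003,"dz":0.02,"rx":0,"ry":0,"rz":0,"hand":0.06},{"dx":0,"dy":0,"dz":0.016,"rx":0,"ry":0,"rz":0,"hand":0.06},{"dx":0,"dy":0,"dz":0.0105,"rx":0,"ry":0,"rz":0,"hand":0.06},{"dx":0,"dy":0,"dz":0,"rx":0,"ry":0,"rz":0,"hand":0.045},{"dx":0,"dy":0,"dz":0,"rx":0,"ry":0,"rz":0,"hand":0.03},{"dx":0,"dy":0,"dz":0,"rx":0,"ry":0,"rz":0,"hand":0.02},{"dx":0,"dy":0,"dz":0,"rx":0,"ry":0,"rz":0,"hand":0.02},{"dx":0,"dy":0,"dz":0,"rx":0,"ry":0,"rz":0,"hand":0.02},{"dx":0,"dy":0,"dz":0,"rx":0,"ry":0,"rz":0,"hand":0.02}]' 30 >/dev/null; python3 st.py
```

```text
t14.38 [ 0.458  -0.1524  0.0116] yang27.3 F_tool [ 1.3   1.02 -7.02] w0.0326 gf30.2 r283.0 mm ang-101.9
```

```bash
python3 -m pendant '[{"dx":0,"dy":0,"dz":-0.01,"rx":0,"ry":0,"rz":0,"hand":0.02},{"dx":0,"dy":0,"dz":-0.03,"rx":0,"ry":0,"rz":0,"hand":0.02},{"dx":0,"dy":0,"dz":-0.036,"rx":0,"ry":0,"rz":0,"hand":0.02},{"dx":0,"dy":0,"dz":-0.036,"rx":0,"ry":0,"rz":0,"hand":0.02},{"dx":0,"dy":0,"dz":-0.036,"rx":0,"ry":0,"rz":0,"hand":0.02},{"dx":0,"dy":0,"dz":-0.036,"rx":0,"ry":0,"rz":0,"hand":0.02},{"dx":0,"dy":0,"dz":0,"rx":0,"ry":0,"rz":0,"hand":0.02},{"dx":0,"dy":0,"dz":0,"rx":0,"ry":0,"rz":0,"hand":0.02},{"dx":0,"dy":0,"dz":0,"rx":0,"ry":0,"rz":0,"hand":0.02}]' >/dev/null; python3 st.py
python3 - <<'E'
from rig import manip
from h import *
s=manip.get_state(); d=manip.get_image("wrist"); P=wpose(d,s); f=d["frame"]
q=s["ee_rot"];M=R.from_quat([q[1],q[2],q[3],q[0]]).as_matrix();print(M.round(3))
# predicted knob top circle for head top at tool z=-.027 (36-9mm above TCP) 
for zz in(-.027,-.009,.009): print(zz,proj(d,s["position"]+M@[0,0,zz],P).round(1),proj(d,s["position"]+M@[.017,0,zz],P).round(1),proj(d,s["position"]+M@[.014,0,zz],P).round(1))
cv2.imwrite("pics/w6.png",cv2.resize(f[180:420,180:390,::-1],None,fx=2.5,fy=2.5,interpolation=2))
E
```

```text
t15.13 [ 0.4557 -0.1517  0.1937] yang27.3 F_tool [ 0.61 -0.09  0.86] w0.0325 gf30.0 r282.9 mm ang-102.4
[[-0.458  0.889 -0.   ]
 [ 0.889  0.458  0.   ]
 [ 0.    -0.    -1.   ]]
-0.027 [283.  311.8] [283.1 267.6] [283.1 275.6]
-0.009 [282.9 287.2] [283.  247.4] [283.  254.6]
0.009 [282.8 267.7] [282.9 231.6] [282.9 238.1]
```

View pics/w6.png

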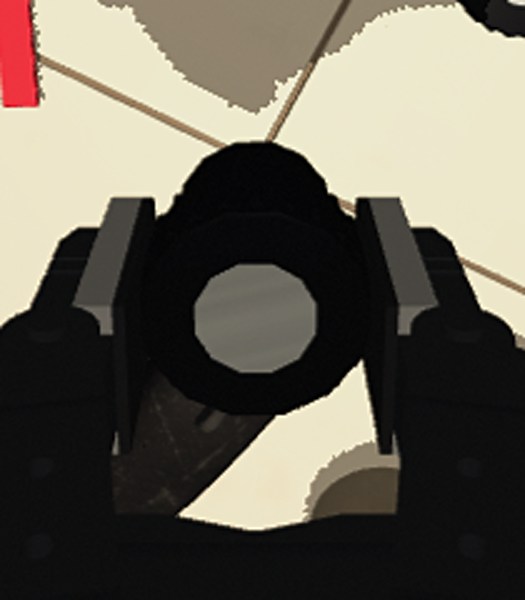

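The knob is held straight: cap centre at px (282,307) and sleeve edge at row 237. That fits a knob centred on the tool axis with its underside 11.6 mm beyond the TCP. Moving over the spindle.

```bash
python3 -m pendant '[{"dx":0.0274,"dy":0.0225,"dz":0,"rx":0,"ry":0,"rz":0,"hand":0.02},{"dx":0.0274,"dy":0.0225,"dz":0,"rx":0,"ry":0,"rz":0,"hand":0.02},{"dx":0.0274,"dy":0.0225,"dz":0,"rx":0,"ry":0,"rz":0,"hand":0.02},{"dx":0.0274,"dy":0.0225,"dz":0,"rx":0,"ry":0,"rz":0,"hand":0.02},{"dx":0.0274,"dy":0.0225,"dz":0,"rx":0,"ry":0,"rz":0,"hand":0.02},{"dx":0.0274,"dy":0.0225,"dz":0,"rx":0,"ry":0,"rz":0,"hand":0.02},{"dx":0.0274,"dy":0.0225,"dz":0,"rx":0,"ry":0,"rz":0,"hand":0.02},{"dx":0.0274,"dy":0.0225,"dz":0,"rx":0,"ry":0,"rz":0,"hand":0.02},{"dx":0,"dy":0,"dz":0.03,"rx":0,"ry":0,"rz":0,"hand":0.02},{"dx":0,"dy":0,"dz":0.03,"rx":0,"ry":0,"rz":0,"hand":0.02},{"dx":0,"dy":0,"dz":0,"rx":0,"ry":0,"rz":0,"hand":0.02},{"dx":0,"dy":0,"dz":0,"rx":0,"ry":0,"rz":0,"hand":0.02}]' >/dev/null; python3 st.py
python3 - <<'E'
from rig import manip
import numpy as np
s=manip.get_state();d=np.array([.5155,.1255])-s["position"][:2]
x=np.array([-.459,.889]);y=np.array([.889,.459]);print("dx,dy",d@x,d@y)
E
```

```text
t16.18 [0.5133 0.1252 0.1312] yang27.3 F_tool [0.52 0.52 0.22] w0.0327 gf30.1 r3.1 mm ang168.3
dx,dy -0.0007550257721600671 0.0020739364599206534
```

```bash
python3 -m pendant '[{"dx":-0.0007,"dy":0.002,"dz":0.015,"rx":0,"ry":0,"rz":0,"hand":0.02},{"dx":0,"dy":0,"dz":0.014,"rx":0,"ry":0,"rz":0,"hand":0.02},{"dx":0,"dy":0,"dz":0,"rx":0,"ry":0,"rz":0,"hand":0.02},{"dx":0,"dy":0,"dz":0,"rx":0,"ry":0,"rz":0,"hand":0.02},{"dx":0,"dy":0,"dz":0,"rx":0,"ry":0,"rz":0,"hand":0.02}]' >/dev/null; python3 st.py
python3 - <<'E'
from rig import manip
import numpy as np
from h import *
s=manip.get_state();d=np.array([.5155,.1255])-s["position"][:2]
x=np.array([-.459,.889]);y=np.array([.889,.459]);print("dx,dy",d@x,d@y)
# visual check: cap centre of knob and spindle estimate in fixed cameras
for n in("top","side"):
    i=manip.get_image(n);cv2.imwrite(f"pics/{n}2.png",i["frame"][:,:,::-1])
E
```

```text
t16.60 [0.5189 0.1254 0.1062] yang27.2 F_tool [0.16 0.53 0.67] w0.0329 gf30.1 r2.7 mm ang16.6
dx,dy 0.0016658180675005842 -0.0029342227424684615
```

```bash
for i in 1 2 3 4; do python3 -m pendant '[{"dx":0,"dy":0,"dz":0,"rx":0,"ry":0,"rz":0,"hand":0.02}]' >/dev/null; python3 st.py; done
```

```text
t16.78 [0.5186 0.1256 0.1059] yang27.3 F_tool [ 0.16  0.34 -0.05] w0.0329 gf30.1 r2.5 mm ang24.1
t16.87 [0.5183 0.1256 0.1056] yang27.3 F_tool [-0.13  0.49  0.84] w0.0328 gf30.1 r2.2 mm ang27.8
t16.95 [0.5181 0.1257 0.1053] yang27.3 F_tool [0.11 0.01 0.75] w0.0325 gf30.1 r2.1 mm ang31.2
t17.03 [0.5179 0.1257 0.1051] yang27.3 F_tool [-0.18 -0.02 -0.15] w0.0330 gf30.1 r2.0 mm ang33.2
```

```bash
for i in 1 2; do python3 -m pendant '[{"dx":0,"dy":0,"dz":0,"rx":0,"ry":0,"rz":0,"hand":0.02},{"dx":0,"dy":0,"dz":0,"rx":0,"ry":0,"rz":0,"hand":0.02},{"dx":0,"dy":0,"dz":0,"rx":0,"ry":0,"rz":0,"hand":0.02},{"dx":0,"dy":0,"dz":0,"rx":0,"ry":0,"rz":0,"hand":0.02},{"dx":0,"dy":0,"dz":0,"rx":0,"ry":0,"rz":0,"hand":0.02},{"dx":0,"dy":0,"dz":0,"rx":0,"ry":0,"rz":0,"hand":0.02},{"dx":0,"dy":0,"dz":0,"rx":0,"ry":0,"rz":0,"hand":0.02},{"dx":0,"dy":0,"dz":0,"rx":0,"ry":0,"rz":0,"hand":0.02},{"dx":0,"dy":0,"dz":0,"rx":0,"ry":0,"rz":0,"hand":0.02},{"dx":0,"dy":0,"dz":0,"rx":0,"ry":0,"rz":0,"hand":0.02},{"dx":0,"dy":0,"dz":0,"rx":0,"ry":0,"rz":0,"hand":0.02}]' >/dev/null; python3 st.py; done
```

```text
t17.95 [0.5179 0.1257 0.1048] yang27.3 F_tool [-0.09 -0.95  1.08] w0.0327 gf30.1 r1.9 mm ang34.1
t18.87 [0.5179 0.1257 0.1048] yang27.3 F_tool [-0.08  0.21  0.06] w0.0330 gf30.1 r1.9 mm ang33.8
```

```bash
python3 -m pendant '[{"dx":0.0009,"dy":-0.0022,"dz":0.004,"rx":0,"ry":0,"rz":0,"hand":0.02},{"dx":0,"dy":0,"dz":0.004,"rx":0,"ry":0,"rz":0,"hand":0.02},{"dx":0,"dy":0,"dz":0,"rx":0,"ry":0,"rz":0,"hand":0.02},{"dx":0,"dy":0,"dz":0,"rx":0,"ry":0,"rz":0,"hand":0.02},{"dx":0,"dy":0,"dz":0,"rx":0,"ry":0,"rz":0,"hand":0.02},{"dx":0,"dy":0,"dz":0,"rx":0,"ry":0,"rz":0,"hand":0.02},{"dx":0,"dy":0,"dz":0,"rx":0,"ry":0,"rz":0,"hand":0.02},{"dx":0,"dy":0,"dz":0,"rx":0,"ry":0,"rz":0,"hand":0.02},{"dx":0,"dy":0,"dz":0,"rx":0,"ry":0,"rz":0,"hand":0.02},{"dx":0,"dy":0,"dz":0,"rx":0,"ry":0,"rz":0,"hand":0.02}]' >/dev/null; python3 st.py
python3 -m pendant '[{"dx":0,"dy":0,"dz":0.001,"rx":0,"ry":0,"rz":0,"hand":0.02},{"dx":0,"dy":0,"dz":0.001,"rx":0,"ry":0,"rz":0,"hand":0.02},{"dx":0,"dy":0,"dz":0.001,"rx":0,"ry":0,"rz":0,"hand":0.02},{"dx":0,"dy":0,"dz":0.001,"rx":0,"ry":0,"rz":0,"hand":0.02},{"dx":0,"dy":0,"dz":0.001,"rx":0,"ry":0,"rz":0,"hand":0.02},{"dx":0,"dy":0,"dz":0.001,"rx":0,"ry":0,"rz":0,"hand":0.02}]' >/dev/null; python3 st.py
python3 -m pendant '[{"dx":0,"dy":0,"dz":0.001,"rx":0,"ry":0,"rz":0,"hand":0.02},{"dx":0,"dy":0,"dz":0.001,"rx":0,"ry":0,"rz":0,"hand":0.02},{"dx":0,"dy":0,"dz":0.001,"rx":0,"ry":0,"rz":0,"hand":0.02}]' >/dev/null; python3 st.py
```

```text
t19.70 [0.5156 0.1255 0.0969] yang27.3 F_tool [-0.76 -0.38  0.02] w0.0331 gf30.1 r1.1 mm ang130.3
t20.20 [0.5155 0.1254 0.0907] yang27.3 F_tool [0.05 0.32 0.98] w0.0330 gf30.1 r1.2 mm ang133.6
t20.45 [0.5155 0.1254 0.0877] yang27.3 F_tool [0.18 0.48 0.79] w0.0330 gf30.1 r1.2 mm ang133.8
```

```bash
cat >> st.py <<'E'
if len(sys.argv)==2 and np.linalg.norm(ft)>float(sys.argv[1]): sys.exit(1)
E
python3 -m pendant '[{"dx":0,"dy":0,"dz":0.001,"rx":0,"ry":0,"rz":0,"hand":0.02},{"dx":0,"dy":0,"dz":0.001,"rx":0,"ry":0,"rz":0,"hand":0.02},{"dx":0,"dy":0,"dz":0.001,"rx":0,"ry":0,"rz":0,"hand":0.02}]' >/dev/null; python3 st.py 3 && python3 -m pendant '[{"dx":0,"dy":0,"dz":0.001,"rx":0,"ry":0,"rz":0,"hand":0.02},{"dx":0,"dy":0,"dz":0.001,"rx":0,"ry":0,"rz":0,"hand":0.02},{"dx":0,"dy":0,"dz":0.001,"rx":0,"ry":0,"rz":0,"hand":0.02}]' >/dev/null && python3 st.py 3 && python3 -m pendant '[{"dx":0,"dy":0,"dz":0.001,"rx":0,"ry":0,"rz":0,"hand":0.02},{"dx":0,"dy":0,"dz":0.001,"rx":0,"ry":0,"rz":0,"hand":0.02},{"dx":0,"dy":0,"dz":0.001,"rx":0,"ry":0,"rz":0,"hand":0.02}]' >/dev/null && python3 st.py 3 && python3 -m pendant '[{"dx":0,"dy":0,"dz":0.001,"rx":0,"ry":0,"rz":0,"hand":0.02},{"dx":0,"dy":0,"dz":0.001,"rx":0,"ry":0,"rz":0,"hand":0.02},{"dx":0,"dy":0,"dz":0.001,"rx":0,"ry":0,"rz":0,"hand":0.02}]' >/dev/null && python3 st.py 3 && python3 -m pendant '[{"dx":0,"dy":0,"dz":0.0008,"rx":0,"ry":0,"rz":0,"hand":0.02},{"dx":0,"dy":0,"dz":0.0008,"rx":0,"ry":0,"rz":0,"hand":0.02}]' >/dev/null && python3 st.py 3
```

```text
t20.70 [0.5155 0.1254 0.0847] yang27.3 F_tool [-0.22  0.45 -0.18] w0.0329 gf30.1 r1.2 mm ang132.5
t20.95 [0.5156 0.1254 0.0817] yang27.3 F_tool [-0.81  0.12  0.57] w0.0329 gf30.1 r1.1 mm ang130.0
t21.20 [0.5156 0.1254 0.0787] yang27.3 F_tool [-0.87 -0.78  0.28] w0.0332 gf30.1 r1.1 mm ang131.2
t21.45 [0.5156 0.1254 0.0757] yang27.3 F_tool [-0.73  0.91  1.08] w0.0331 gf30.1 r1.1 mm ang131.3
t21.62 [0.5156 0.1254 0.0741] yang27.3 F_tool [-0.57 -0.4  -0.92] w0.0330 gf30.1 r1.1 mm ang131.2
```

```bash
python3 -m pendant '[{"dx":0,"dy":0,"dz":0.0005,"rx":0,"ry":0,"rz":0,"hand":0.02},{"dx":0,"dy":0,"dz":0,"rx":0,"ry":0,"rz":0,"hand":0.02}]' >/dev/null; python3 st.py 2.6 && python3 -m pendant '[{"dx":0,"dy":0,"dz":0.0005,"rx":0,"ry":0,"rz":0,"hand":0.02},{"dx":0,"dy":0,"dz":0,"rx":0,"ry":0,"rz":0,"hand":0.02}]' >/dev/null && python3 st.py 2.6 && python3 -m pendant '[{"dx":0,"dy":0,"dz":0.0005,"rx":0,"ry":0,"rz":0,"hand":0.02},{"dx":0,"dy":0,"dz":0,"rx":0,"ry":0,"rz":0,"hand":0.02}]' >/dev/null && python3 st.py 2.6 && python3 -m pendant '[{"dx":0,"dy":0,"dz":0.0005,"rx":0,"ry":0,"rz":0,"hand":0.02},{"dx":0,"dy":0,"dz":0,"rx":0,"ry":0,"rz":0,"hand":0.02}]' >/dev/null && python3 st.py 2.6 && python3 -m pendant '[{"dx":0,"dy":0,"dz":0.0005,"rx":0,"ry":0,"rz":0,"hand":0.02},{"dx":0,"dy":0,"dz":0,"rx":0,"ry":0,"rz":0,"hand":0.02}]' >/dev/null && python3 st.py 2.6
```

```text
t21.78 [0.5156 0.1254 0.0737] yang27.3 F_tool [-0.12  0.75  1.06] w0.0329 gf30.2 r1.1 mm ang132.2
t21.95 [0.5156 0.1254 0.0736] yang27.3 F_tool [-0.49 -0.92 -3.29] w0.0328 gf30.5 r1.1 mm ang131.6
```

Contact is at TCP z 0.0736, exactly the expected seated height. Releasing and lifting.

```bash
python3 -m pendant '[{"dx":0,"dy":0,"dz":0,"rx":0,"ry":0,"rz":0,"hand":0.04},{"dx":0,"dy":0,"dz":0,"rx":0,"ry":0,"rz":0,"hand":0.05},{"dx":0,"dy":0,"dz":0,"rx":0,"ry":0,"rz":0,"hand":0.05},{"dx":0,"dy":0,"dz":0,"rx":0,"ry":0,"rz":0,"hand":0.05},{"dx":0,"dy":0,"dz":-0.005,"rx":0,"ry":0,"rz":0,"hand":0.05},{"dx":0,"dy":0,"dz":-0.01,"rx":0,"ry":0,"rz":0,"hand":0.05},{"dx":0,"dy":0,"dz":-0.03,"rx":0,"ry":0,"rz":0,"hand":0.05},{"dx":0,"dy":0,"dz":-0.036,"rx":0,"ry":0,"rz":0,"hand":0.05},{"dx":0,"dy":0,"dz":-0.036,"rx":0,"ry":0,"rz":0,"hand":0.05},{"dx":0,"dy":0,"dz":-0.036,"rx":0,"ry":0,"rz":0,"hand":0.05},{"dx":-0.03,"dy":-0.02,"dz":0,"rx":0,"ry":0,"rz":0,"hand":0.05},{"dx":-0.03,"dy":-0.02,"dz":0,"rx":0,"ry":0,"rz":0,"hand":0.05}]' >/dev/null; python3 st.py
python3 -m pendant '[{"dx":0,"dy":0,"dz":0,"rx":0,"ry":0,"rz":0,"hand":0.05},{"dx":0,"dy":0,"dz":0,"rx":0,"ry":0,"rz":0,"hand":0.05},{"dx":0,"dy":0,"dz":0,"rx":0,"ry":0,"rz":0,"hand":0.05},{"dx":0,"dy":0,"dz":0,"rx":0,"ry":0,"rz":0,"hand":0.05},{"dx":0,"dy":0,"dz":0,"rx":0,"ry":0,"rz":0,"hand":0.05},{"dx":0,"dy":0,"dz":0,"rx":0,"ry":0,"rz":0,"hand":0.05}]' >/dev/null; python3 st.py
python3 - <<'E'
from rig import manip
from h import *
s=manip.get_state(); d=manip.get_image("wrist"); P=wpose(d,s)
print(proj(d,[.5156,.1254,.098],P)); S=manip.get_image("side")["frame"]
cv2.imwrite("pics/fin.png",np.hstack([cv2.resize(d["frame"],(400,300)),cv2.resize(S[235:385,250:410],(400,375))[:300]])[:,:,::-1])
E
```

```text
t22.95 [0.5094 0.0543 0.2303] yang27.5 F_tool [-1.2  -0.17 -0.24] w0.0503 gf0.0 r70.6 mm ang-95.6
t23.45 [0.5074 0.0547 0.226 ] yang27.4 F_tool [-0.55 -0.1  -0.06] w0.0498 gf0.0 r70.5 mm ang-97.2
[339.16932238 118.05790973]
```

View pics/fin.png

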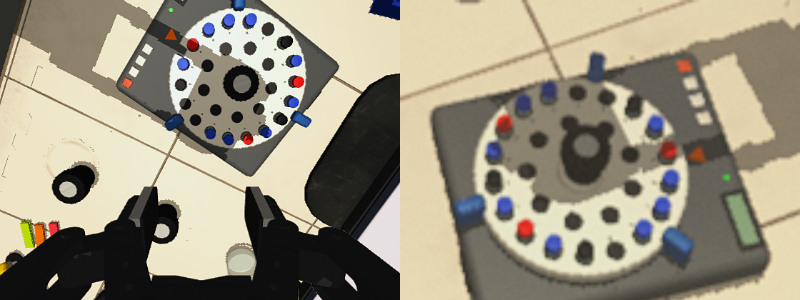

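The knob sits upright on the spindle at wrist px ≈(340,116); the seated prediction is (339,118). The carousel is level and the hand is clear. Handing in.

```bash
python3 -c "
from rig import manip
print(manip.sign_off())"
```

```text
the job is handed in; nothing more can be done
None
```

The carousel dropped home at about 28° clockwise, with about 4 N measured at the stop; the retaining knob is fully down on it and released, and I handed the job in at about 24 s of the 72 s allowed, with no verdict reported back.

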